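# Fetch the chopping blade from behind the pantry jars

## Robot

A 6-joint arm with a two-finger parallel gripper is mounted at the origin on the work surface. World frame = base frame: x ahead of the robot, y to its left, z up, the work surface at z = 0. Lengths are in mm, angles in rad, forces in N, time in s.
With the tool pointing down it reaches from about 250 to 800 mm from the base axis. Payload 3.9 kg.
Tool frame: the origin (TCP) lies where the fingers leave the gripper's body, on its centre line; the fingertips stand 73 mm ahead of it and the grasp point (between the pads) lies 54 mm ahead of it; z points along the fingers, x is the direction in which the jaws open and shut, and the axes are right-handed (so a half turn about z gives the same grasp; the last joint's range is limited). The gripper opens to 85 mm and grips with 20 to 120 N. Pads are 22 mm wide; open, the fingers measure 114 mm over their backs; the gripper's body (76 mm by 85 mm) begins 54 mm behind the grasp point. The pads swing forward as they close: fully open they stand 13 mm farther back than shut.
Start: joints at [1.13, 0.26, -0.138, 1.173, 0, 1.571], TCP at [223.993, 474.808, 303.904] pointing down, gripper open.
Joint ranges: [-2.78, 2.78], [-0.83, 1.72], [-1.28, 1.37], [-1.9, 2.12], [-1.57, 1.48], [-3.14, 3.14]. Speed limits (rad/s): [2.57, 2.57, 3.14, 3.14, 3.14, 3.14].

## Interface

Orientations are given as a unit quaternion [w, x, y, z].
In Python, from station import get_state, capture, job_done, trace gives the robot as it stands. The module is installed in compiled form; this text tells all that it offers.
- The arm moves only by the tool step_arm, never from a script. Its argument "steps" is a list of rows, each a list of 3 entries, a list of its own where there are three numbers: the turn, a rotation vector about the tool's x, y, z in rad, then the shift along the tool's x, y, z in m, then the closure, from -1 (fully open) to 1 (shut). A call has 1 to 12 rows; each row is the pose to reach, as a shift and turn from the pose measured when the call began, along the tool's axes at that moment; what a row does not reach only later rows make up. A row lasts 1/8 s, in which the tool goes at most 62.5 mm and 10.7 degrees, less where a joint would pass 70% of its speed; a pose out of reach is approached as far as the arm can. A call with a gripper value outside its range is refused whole. The fingers move at their own pace and stop on an object; "force" is the grip in N (left out, the last holds). Time passes only in rows, so rows that repeat a pose let the fingers close. It gives the time, the measured TCP pose, the force and the opening at its end, in the units of the state.
- get_state(): the state, without advancing time (a new reading comes with each control period).
- capture(name): name is "side" or "top" or "wrist"; returns a dict with "color" (384x512x3 uint8, blue, green, red), "depth" (384x512 float32, mm along the optical axis (not along the pixel's ray), 0 where there is no reading), "camera_matrix" (3x3 intrinsics, pixels), "eye" and "orientation" of the camera in the world. Camera axes: x right, y up, looking along -z (the intrinsics and any distortion apply to the point x, -y, -z); pixel columns grow to the right and rows downward; lengths in mm; the calibration is good to about 2 mm. A picture is of the moment at which its call begins.
- job_done(): hands the job in, once; it reports no verdict.
Trained networks look in a picture, given as the dict that the camera call returned (one of the last four; its "shot" number tells which), for a name from the list of things; names that differ only in an ending like _2 or _b are one class to them, and where a whole thing is asked for, a point or a joint stands for the part that bears it (a point fixed in the world has none). Each returns a list of dicts, best first, with "p" (0 to 1); they miss things now and then, are a little off and sometimes report something else, mostly with a low value. They report only what shows in the picture. A call takes as long as a camera call. They do not tell look-alikes from the thing itself.
- trace(picture, thing): "region" (384x512 bool, what is visible of it) and "location" ([column, row] in pixels, amid what is visible of it).
The state is a dict: "t": time; "joint_pos": joint angles; "dq": joint speeds; "joint_torque": joint torques, N m; "eef_pos": TCP position; "tool_rot": TCP orientation; "ft_force": force on the tool from outside, world axes, zero at the start; "moment": the same for the moment, N m; "grip_width": opening from 0.0 (shut) to 1.0 (fully open).
Only numpy, scipy, OpenCV 4.12 (cv2) and the standard library are available. Lean on these libraries where they do the work, as an engineer would, in place of code of your own. Each camera call takes 0.05 s, during which the arm holds its last target. There are 200 camera calls.

## Task

The food processor's chopping blade is at the back of the little wooden bin, boxed in by the glass jar and the white canister in front of it. Stand both of these on the cutting board, then take the blade by its black hub and set it down fully over the drive post in the grey bowl, and only when it is seated put the jar and the canister back in the bin, upright, each on the very spot where it stood. Do not drop or knock over anything, and leave the pusher, the pepper mill, the spatula and the scraper where they are.

Things in the scene. Friction and masses are not known exactly. Their poses are not given: they have to be found in the camera images.
- bin: Open wooden pantry bin, fixed, 155 mm (its x) by 185 mm (its y), 60 high; walls and floor 5 mm thick. Origin: centre of its underside; x points from front to back wall, z up. Jar and canister stand side by side along its y (76 mm between centres, 16 mm gap), 23 mm in front of the bin's centre; the blade stands close behind them in the middle, hub 22 mm behind the centre. Place and yaw vary.
- bowl: Grey plastic food processor bowl, no lid, fixed: 172 mm across the rim, 105 high, floor 5 thick, inside radius 76 (floor) to 82 mm (rim), handle sticking out 50 mm on its +x side. In its centre a steel drive post, 24 mm thick, tip 60 mm above the origin, tapering to 10 mm over the last 12 mm. Origin: centre of the underside, on the post's axis; z up. Place and yaw vary.
- board: Wooden cutting board lying flat, fixed, 260 mm (its x) by 180 mm (its y), 18 mm thick, empty at the start: the side area. Origin: centre of its underside. Place and yaw vary.
- jar: Closed round clear glass jar with a steel lid of the same width: diameter 62 mm, 178 mm tall, straight sides. Origin: centre of its underside, z up. About 0.4 kg (varies). Stands upright in the bin, left or right of the canister.
- canister: Round white ceramic canister with a dark wooden lid of the same width that has a small knob: diameter 58 mm, straight sides up to 160 mm; the knob, 22 mm wide, ends at 176 mm. Origin: centre of its underside, z up. About 0.45 kg (varies). Stands upright in the bin, right or left of the jar.
- blade: Chopping blade (S-blade), 0.16 kg: upright black hub, diameter 50 mm, 72 mm tall, and two thin steel blades reaching 72 mm from the axis along its +y and -y, behind jar and canister, 12 and 26 mm up. Hub hollow, open below: bore 42 mm, 65 deep, goes over the bowl's post with 9 mm play, turned any way; fully down it rests on the bowl's floor. Origin: centre of the hub's underside.
- pusher: Bystander: clear plastic feed-chute pusher standing upright, 120 mm tall, body 48 mm, brim 66 mm wide near the top. Origin: centre of its underside. Leave it where it is.
- mill: Bystander: turned dark wooden pepper mill standing upright, 138 mm tall, foot 52 mm wide. Origin: centre of its underside. Leave it where it is.
- spatula: Bystander: stainless steel spatula lying flat at the far side of the counter, about 280 mm long along its x. Leave it where it is.
- scraper: Bystander: green scraper, 260 mm long along its x, lying flat at the far side of the counter. Leave it where it is. Fixed kitchen equipment up to 0.3 m tall stands only beyond 0.5 m to the left and right of the robot's centre line; nothing between these is taller than jar and canister in the bin.
Things that resemble listed ones, but are neither listed nor needed, are in the scene too. What is shaped like the blade but purple is not meant.

How it is judged:
By the outcome, as a careful person would: the job done as asked, in the order asked, and still so for the second after the job is handed in, with the robot touching nothing.
It also fails if it takes over 128 s, if anything falls off the work surface, if the arm or the gripper's body presses on something with over 40 N, if the wrist force passes 120 N, or if a joint passes its speed limit or range.

## Working session

There is one attempt and no reset: what is moved stays moved. The work goes in short steps, Python scripts to look and compute and a tool call to move; the robot and the scene stay as the last step left them, time stands still between calls to the robot, and variables do not carry over. Pictures are saved under pics/ and viewed, about 12 in all and at most 16, crops included, and the job is handed in when it is done.

Besides the shell and the picture viewer there is one more tool, called after "Request:" by a JSON object that holds its "fn" and its "kwargs". step_arm: Moves the arm, as the interface text tells. Its arguments: {"type":"object","properties":{"steps":{"type":"array"},"force":{"type":"number"}},"required":["steps"]}

```bash
mkdir -p pics; ls; cat > h.py <<'E'
import numpy as np, cv2
from scipy.spatial.transform import Rotation as R
from station import get_state, capture, job_done, trace
def quat(q): return R.from_quat([q[1],q[2],q[3],q[0]])
def ori(o):
    o=np.array(o,float)
    return o if o.shape==(3,3) else quat(o).as_matrix()
def cloud(c):
    K=np.array(c["camera_matrix"]); d=c["depth"]; v,u=np.mgrid[:384,:512]
    p=np.stack([(u-K[0,2])/K[0,0]*d,-(v-K[1,2])/K[1,1]*d,-d],-1)
    w=p@ori(c["orientation"]).T+np.array(c["eye"]); w[d<=0]=np.nan
    return w
E
python3 - <<'E'
from h import *
ims=[]
for n in("top","side"):
    c=capture(n); w=cloud(c); np.savez(n+".npz",w=w,color=c["color"]); ims.append(c["color"])
    print(n,c["eye"],c["orientation"],[k for k in c])
    im=c["color"].copy()
    for th in "bin bowl board jar canister blade pusher mill spatula scraper".split():
        for r in trace(c,th)[:3]:
            m=r["region"]; q=w[m]; q=q[~np.isnan(q[:,0])]
            print(th,round(r["p"],2),np.round(r["location"]),m.sum(),np.round(np.median(q,0)) if len(q) else None, np.round(np.percentile(q[:,2],[5,95])) if len(q) else None)
    cv2.imwrite(f"pics/{n}0.png",cv2.resize(im,(800,600)))
print(get_state())
E
```

```text
pics
top [ 177.9695757   -27.84676744 1458.46647185] [-0.69155404 -0.07998502  0.0785656   0.7135705 ] ['color', 'depth', 'camera_matrix', 'eye', 'orientation', 'shot']
bin 0.59 [338. 179.] 1512 [ 572. -302.   15.] [ 0. 63.]
bowl 0.66 [162. 173.] 2270 [584. 307.  15.] [  1. 104.]
board 0.93 [252. 183.] 3573 [542. -12.  18.] [12. 24.]
jar 0.79 [350. 173.] 595 [ 523. -343.  171.] [ 17. 187.]
canister 0.84 [332. 168.] 425 [ 535. -271.  162.] [ 42. 179.]
blade 0.88 [353. 120.] 324 [ 752. -394.   57.] [ 3. 75.]
blade 0.68 [357. 275.] 315 [ 192. -356.   69.] [ 9. 76.]
blade 0.53 [340. 226.] 345 [ 362. -325.   63.] [ 2. 76.]
pusher 0.81 [297. 158.] 313 [ 588. -170.   98.] [ 30. 122.]
mill 0.49 [199. 188.] 264 [506. 165. 100.] [ 10. 139.]
spatula 0.86 [269. 121.] 657 [770. -88.   5.] [-1. 22.]
scraper 0.63 [187. 123.] 433 [774. 213.  14.] [ 8. 21.]
side [ 120.81618412 -508.11657668  764.10751127] [ 0.88113356  0.32931713 -0.1109555  -0.32069106] ['color', 'depth', 'camera_matrix', 'eye', 'orientation', 'shot']
bin 0.58 [340. 257.] 2800 [ 527. -366.   30.] [ 4. 60.]
bowl 0.87 [198. 107.] 2574
[... 579 characters left out ...]
69. 201.  13.] [ 8. 17.]
{'t': 1.1, 'joint_pos': array([ 1.12997713e+00,  2.59984942e-01, -1.38090180e-01,  1.17267734e+00,
        3.03568335e-05,  1.57079700e+00]), 'dq': array([ 0.00125953,  0.00066241,  0.00036897,  0.00055842, -0.00129388,
       -0.00099938]), 'joint_torque': array([-3.33120843e-04, -4.05620098e+01,  2.54241586e+01,  8.53229558e-04,
        5.12395707e-05, -7.19594880e-06]), 'eef_pos': array([224.00154439, 474.81679779, 303.91594175]), 'tool_rot': array([-2.45627335e-05,  8.44594902e-01,  5.35405875e-01,  1.03979584e-05]), 'ft_force': array([-0.55601182, -0.59339855,  0.60998662]), 'moment': array([0.00216679, 0.01096827, 0.0323178 ]), 'grip_width': 1.0010721256277275}
```

View pics/top0.png

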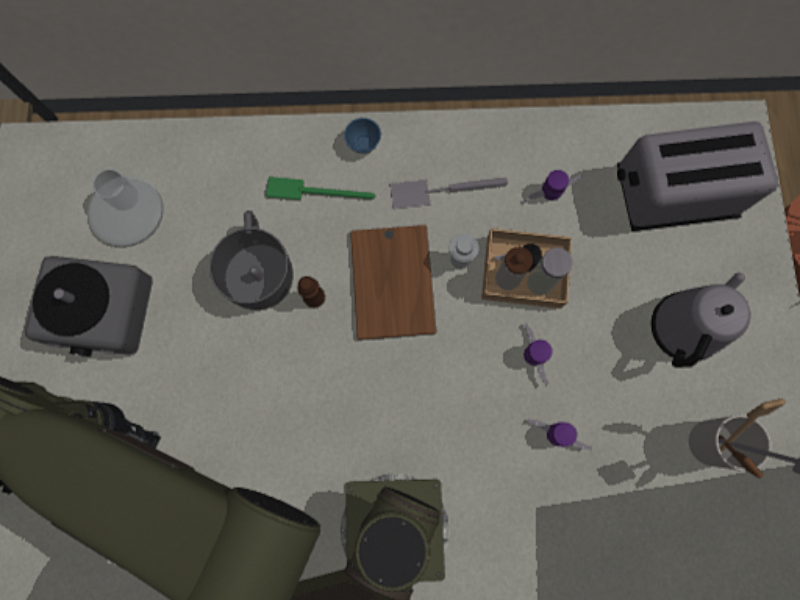

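View pics/side0.png

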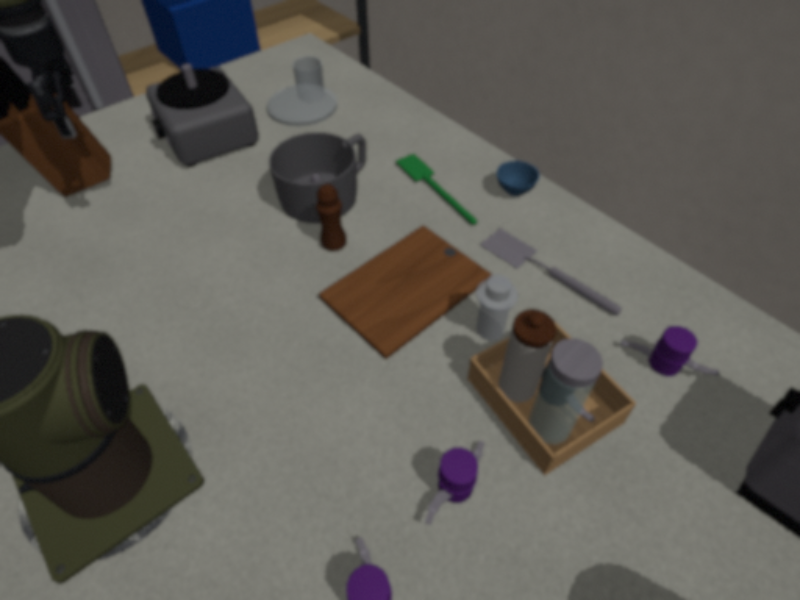

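The top view shows the bin (525,268), board (393,282), bowl (250,268), mill (312,291) and the white pusher (463,250) beside the bin. In the bin the canister is on the left, the jar is on the right, and the black hub (533,253) is behind them. The purple look-alikes lie outside the bin. Next I'll measure.

```bash
cat >> h.py <<'E'
def goal(pos,yaw,quiet=False):
    """turn and shift (m) in the present tool frame to reach TCP pos (mm), tool down, jaw axis at yaw"""
    s=get_state(); r=quat(s["tool_rot"])
    t=R.from_matrix(np.array([[np.cos(yaw),np.sin(yaw),0],[np.sin(yaw),-np.cos(yaw),0],[0,0,-1]]).T.T)
    turn=(r.inv()*t).as_rotvec(); sh=r.inv().apply(np.array(pos)-s["eef_pos"])/1000
    print("turn",np.round(turn,3).tolist(),"shift",np.round(sh,4).tolist(),"rows>=",round(max(np.linalg.norm(turn)/.186,np.linalg.norm(sh)/.0625),1))
def circ(p):
    from scipy.optimize import least_squares
    f=lambda a:np.hypot(p[:,0]-a[0],p[:,1]-a[1])-a[2]
    return least_squares(f,[*p[:,:2].mean(0),30],loss="soft_l1",f_scale=2).x
E
python3 - <<'E'
from h import *
for n in("top","side"):
    w=np.load(n+".npz")["w"]; z=w[...,2]
    def sel(x0,x1,y0,y1,z0,z1): 
        m=(w[...,0]>x0)&(w[...,0]<x1)&(w[...,1]>y0)&(w[...,1]<y1)&(z>z0)&(z<z1); return w[m]
    p=sel(490,680,210,410,98,112); c=circ(p); print(n,"bowl",c,len(p))
    p=sel(540,640,260,360,35,66); print(" post",np.median(p,0),len(p))
    p=sel(430,660,-430,-200,54,66); h=cv2.minAreaRect(p[:,:2].astype(np.float32)); print(" bin rim",h,len(p))
    p=sel(380,680,-110,90,12,25); print(" board",cv2.minAreaRect(p[:,:2].astype(np.float32)),len(p))
    for nm,b in dict(can=(480,580,-309,-230,154,185),jar=(480,580,-390,-312,172,190)).items():
        p=sel(*b); print(" ",nm,cv2.minEnclosingCircle(p[:,:2].astype(np.float32)),np.median(p,0),len(p))
    p=sel(540,600,-350,-280,68,86); print(" hub",np.median(p,0),len(p))
    for nm,b in dict(mill=(460,550,120,210,100,150),pusher=(540,640,-220,-130,80,130)).items():
        p=sel(*b); print(" ",nm,cv2.minEnclosingCircle(p[:,:2].astype(np.float32)))
E
```

```text
top bowl [569.95633375 299.19220352  83.50379486] 248
 post [578.31556001 305.00409713  51.8806937 ] 78
 bin rim ((561.7930908203125, -318.0038146972656), (186.01304626464844, 157.46864318847656), 82.0361099243164) 310
 board ((546.3613891601562, -11.73797607421875), (260.0584411621094, 180.01394653320312), 2.786024808883667) 3328
  can ((544.9979248046875, -277.0827941894531), 29.226091384887695) [ 542.5521863  -275.44142292  165.64259528] 247
  jar ((533.321044921875, -351.0987548828125), 31.66529083251953) [ 532.30987705 -351.55929452  183.27926191] 290
 hub [ 584.67330887 -331.13237128   77.22545219] 77
  mill ((514.0722045898438, 168.2355194091797), 22.285947799682617)
  pusher ((596.3980102539062, -171.8011474609375), 33.11012649536133)
side bowl [568.64969554 299.40658649  83.6731126 ] 323
 post [627.37564888 344.1321289   52.52309639] 105
 bin rim ((559.6612548828125, -317.53167724609375), (185.87351989746094, 155.99163818359375), 81.29670715332031) 766
 board ((544.2489013671875, -11.557991027832031), (260.0870666503906, 181.57264709472656), 2.863121509552002) 4637
  can ((543.8584594726562, -277.17767333984375), 29.62586212158203) [ 537.8645797  -281.30533346  164.96645441] 548
  jar ((530.896728515625, -352.1590881347656), 31.127065658569336) [ 527.5733494  -353.94653579  182.80781625] 764
 hub [ 547.17048825 -305.48170872   78.04454608] 14
  mill ((513.9915161132812, 168.7322540283203), 21.922439575195312)
  pusher ((593.4220581054688, -172.81626892089844), 33.104713439941406)
```

```bash
python3 -c "
from h import *
goal([540,-314,340],-0.148)"
```

```text
turn [-0.0, -0.0, 1.278] shift [-0.5786, 0.6224, -0.0361] rows>= 13.6
```

Request:
{"fn": "step_arm", "kwargs": {"steps": [[[0,0,0.12],[-0.05,0.054,-0.036],-1],[[0,0,0.24],[-0.09,0.096,-0.036],-1],[[0,0,0.36],[-0.13,0.14,-0.036],-1],[[0,0,0.48],[-0.17,0.183,-0.036],-1],[[0,0,0.6],[-0.21,0.226,-0.036],-1],[[0,0,0.72],[-0.25,0.269,-0.036],-1],[[0,0,0.84],[-0.29,0.312,-0.036],-1],[[0,0,0.96],[-0.33,0.355,-0.036],-1],[[0,0,1.08],[-0.37,0.398,-0.036],-1],[[0,0,1.2],[-0.41,0.441,-0.036],-1],[[0,0,1.278],[-0.45,0.484,-0.036],-1],[[0,0,1.278],[-0.49,0.527,-0.036],-1]]}}

```text
t: 2.6
eef_pos: [492.0, -195.2, 340.1]
tool_rot: [-0.0, 0.997, -0.074, 0.0]
ft_force: [1.5, 0.7, 0.8]
grip_width: 1.002
```

```bash
python3 -c "
from h import *
goal([540,-314,340],-0.148)"
```

```text
turn [-0.0, -0.001, -0.001] shift [0.0651, 0.1103, 0.0001] rows>= 2.0
```

Request:
{"fn": "step_arm", "kwargs": {"steps": [[[0,0,0],[0.033,0.055,0],-1],[[0,0,0],[0.065,0.11,0],-1],[[0,0,0],[0.065,0.11,0],-1],[[0,0,0],[0.065,0.11,0],-1]]}}

```text
t: 3.1
eef_pos: [539.8, -313.8, 339.4]
tool_rot: [-0.001, 0.997, -0.075, -0.0]
ft_force: [0.1, -0.2, -0.1]
grip_width: 0.998
```

```bash
python3 - <<'E'
from h import *
c=capture("wrist"); w=cloud(c); np.savez("w1.npz",w=w,color=c["color"]); cv2.imwrite("pics/w1.png",cv2.resize(c["color"],(800,600)))
print(c["eye"],get_state()["eef_pos"])
z=w[...,2]
for th in("jar","canister","blade"):
    for r in trace(c,th)[:2]:
        p=w[r["region"]]; p=p[~np.isnan(p[:,0])]; print(th,round(r["p"],2),r["location"],np.round(np.median(p,0)),np.percentile(p[:,2],[5,50,95]).round())
def sel(x0,x1,y0,y1,z0,z1): 
    m=(w[...,0]>x0)&(w[...,0]<x1)&(w[...,1]>y0)&(w[...,1]<y1)&(z>z0)&(z<z1); return w[m]
for nm,b in dict(can=(480,580,-312,-230,154,185),jar=(480,580,-390,-308,172,190),hub=(540,630,-365,-280,70,85)).items():
    p=sel(*b); print(nm,len(p),cv2.minEnclosingCircle(p[:,:2].astype(np.float32)) if len(p) else "",np.median(p,0))
p=sel(430,680,-450,-180,54,66); print("rim",cv2.minAreaRect(p[:,:2].astype(np.float32)),len(p))
E
```

```text
[ 551.15858356 -237.11379166  409.84800787] [ 539.61918723 -312.95980619  339.94767432]
jar 0.76 [247.8, 228.3] [ 534. -341.  183.] [104. 183. 184.]
canister 0.66 [247.2, 135.1] [ 545. -274.  165.] [144. 165. 181.]
blade 0.87 [450.7, 196.8] [ 748. -391.   61.] [12. 61. 73.]
blade 0.74 [99.9, 186.2] [ 378. -323.   70.] [13. 70. 73.]
can 4996 ((544.141845703125, -277.8276672363281), 29.023771286010742) [ 544.7811306  -275.38609777  165.49721812]
jar 5314 ((532.0049438476562, -352.3360290527344), 31.149024963378906) [ 532.70354438 -349.14144326  183.42127281]
hub 1588 ((579.6754150390625, -325.762451171875), 28.878904342651367) [ 585.01459495 -325.05631057   77.38236519]
rim ((560.6218872070312, -318.327392578125), (183.89962768554688, 155.4581756591797), 81.37860107421875) 3217
```

View pics/w1.png

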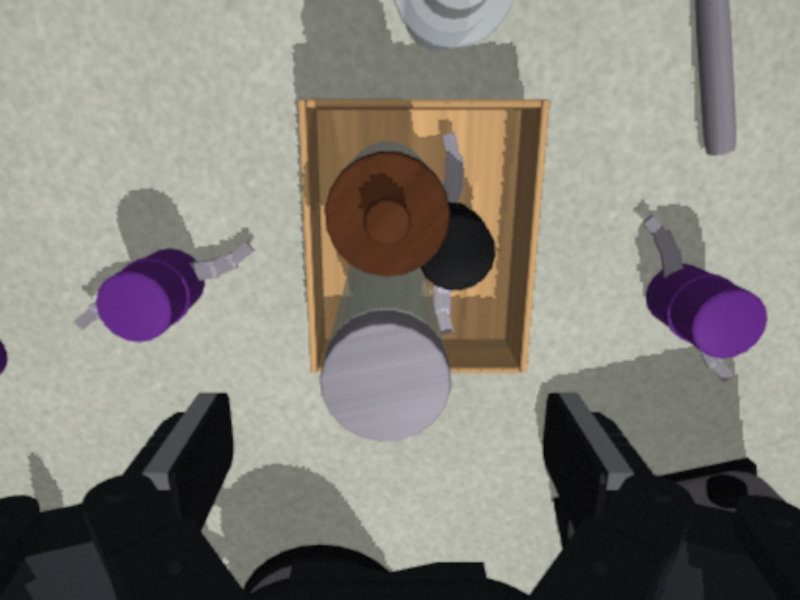

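The wrist view shows the canister's wooden lid at (388,213), the jar's steel lid at (386,375), and the black hub at (457,247) with blades along the bin's y. All three agree with the measurements. I'll take the jar first.

```bash
python3 -c "
from h import *
goal([532.1,-352.3,202],-0.151)"
```

```text
turn [-0.0, -0.001, 0.004] shift [-0.0017, 0.0408, 0.1387] rows>= 2.3
```

Request:
{"fn": "step_arm", "kwargs": {"steps": [[[0,0,0.004],[-0.001,0.02,0],-1],[[0,0,0.004],[-0.0017,0.0406,0],-1],[[0,0,0.004],[-0.0017,0.0406,0.02],-1],[[0,0,0.004],[-0.0017,0.0406,0.05],-1],[[0,0,0.004],[-0.0017,0.0406,0.08],-1],[[0,0,0.004],[-0.0017,0.0406,0.11],-1],[[0,0,0.004],[-0.0017,0.0406,0.13],-1],[[0,0,0.004],[-0.0017,0.0406,0.138],-1],[[0,0,0.004],[-0.0017,0.0406,0.138],-1]], "force": 50}}

```text
t: 4.42
eef_pos: [531.9, -352.8, 202.5]
tool_rot: [-0.0, 0.997, -0.076, 0.0]
ft_force: [0.6, -0.4, 0.4]
grip_width: 1.002
```

```bash
python3 -c "
from h import *
goal([532.1,-352.3,202],-0.151)
s=get_state();print(s['eef_pos'],s['ft_force'])"
```

```text
turn [-0.0, -0.0, -0.001] shift [0.0001, -0.0005, 0.0005] rows>= 0.0
[ 531.87073637 -352.80464186  202.49603852] [ 0.5856921  -0.44893737  0.36581328]
```

Close, then lift a little.

Request:
{"fn": "step_arm", "kwargs": {"steps": [[[0,0,0],[0,0,0],1],[[0,0,0],[0,0,0],1],[[0,0,0],[0,0,0],1],[[0,0,0],[0,0,0],1],[[0,0,0],[0,0,0],1],[[0,0,0],[0,0,0],1],[[0,0,0],[0,0,0],1],[[0,0,0],[0,0,0],1]], "force": 50}}

```text
t: 5.42
eef_pos: [532.6, -353.5, 204.0]
tool_rot: [0.001, 0.997, -0.076, 0.001]
ft_force: [0.2, -1.0, 4.9]
grip_width: 0.71
```

```bash
python3 -c "
from h import *
s=get_state();print(s['eef_pos'],s['ft_force'],s['grip_width']*85)
goal([480,-20,412],-0.151)"
```

```text
[ 532.59103315 -353.47814145  204.01450416] [ 0.18465605 -0.97749822  4.87916557] 60.34195616218623
turn [0.001, -0.003, -0.001] shift [-0.1019, -0.3214, -0.2088] rows>= 6.3
```

Request:
{"fn": "step_arm", "kwargs": {"steps": [[[0,0,0],[0,0,-0.01],1],[[0,0,0],[0,0,-0.03],1],[[0,0,0],[0,0,-0.06],1],[[0,0,0],[0,0,-0.09],1],[[0,0,0],[0,0,-0.12],1],[[0,0,0],[0,0,-0.15],1],[[0,0,0],[0,0,-0.18],1],[[0,0,0],[0,0,-0.2],1],[[0,0,0],[0,0,-0.206],1],[[0,0,0],[0,0,-0.206],1]]}}

```text
t: 6.68
eef_pos: [531.9, -352.9, 409.3]
tool_rot: [0.0, 0.997, -0.076, 0.001]
ft_force: [0.6, -0.2, -4.3]
grip_width: 0.715
```

```bash
python3 - <<'E'
from h import *
s=get_state();print(s['eef_pos'],s['ft_force'],s['grip_width']*85)
goal([480,-14,405],-0.151)
c=capture("wrist");cv2.imwrite("pics/w2.png",c["color"])
E
```

```text
[ 531.92561244 -352.92753405  409.29532531] [ 0.5584594  -0.17910588 -4.31589505] 60.799644585747
turn [0.001, -0.002, -0.001] shift [-0.1027, -0.3272, 0.0038] rows>= 5.5
```

View pics/w2.png

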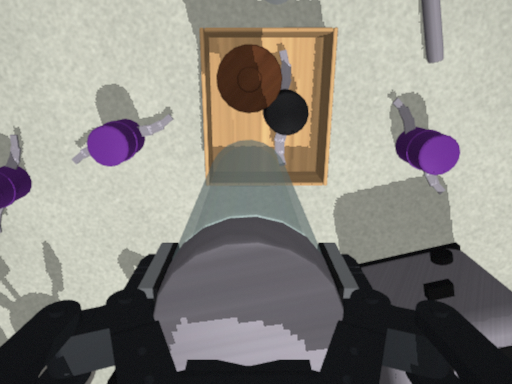

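The jar is held upright at (250,290), and the canister (250,77) and hub (286,112) haven't moved. Next I carry it to the board.

Request:
{"fn": "step_arm", "kwargs": {"steps": [[[0,0,0],[-0.006,-0.018,0],1],[[0,0,0],[-0.018,-0.057,0],1],[[0,0,0],[-0.03,-0.096,0],1],[[0,0,0],[-0.042,-0.135,0],1],[[0,0,0],[-0.055,-0.175,0],1],[[0,0,0],[-0.067,-0.215,0],1],[[0,0,0],[-0.08,-0.255,0],1],[[0,0,0],[-0.092,-0.292,0],1],[[0,0,0],[-0.1,-0.318,0],1],[[0,0,0],[-0.103,-0.327,0],1],[[0,0,0],[-0.103,-0.327,0],1]]}}

```text
t: 8.1
eef_pos: [479.2, -13.9, 407.9]
tool_rot: [0.001, 0.997, -0.075, -0.0]
ft_force: [-0.1, -0.1, -3.8]
grip_width: 0.718
```

```bash
python3 - <<'E'
from h import *
s=get_state();print(s['eef_pos'],s['ft_force'],s['grip_width']*85)
goal([480,-14,217],-0.151)
E
```

```text
[479.16231321 -13.9208277  407.88932374] [-0.07630084 -0.13459251 -3.80047273] 61.06049328120348
turn [0.001, 0.0, -0.0] shift [0.0008, -0.0003, 0.1909] rows>= 3.1
```

Request:
{"fn": "step_arm", "kwargs": {"steps": [[[0,0,0],[0,0,0.015],1],[[0,0,0],[0,0,0.045],1],[[0,0,0],[0,0,0.075],1],[[0,0,0],[0,0,0.105],1],[[0,0,0],[0,0,0.135],1],[[0,0,0],[0,0,0.16],1],[[0,0,0],[0,0,0.175],1],[[0,0,0],[0,0,0.182],1],[[0,0,0],[0,0,0.185],1],[[0,0,0],[0,0,0.187],1],[[0,0,0],[0,0,0.189],1],[[0,0,0],[0,0,0.189],1]]}}

```text
t: 9.6
eef_pos: [479.2, -14.1, 219.1]
tool_rot: [0.001, 0.997, -0.075, 0.0]
ft_force: [-0.8, -0.4, -4.8]
grip_width: 0.714
```

Request:
{"fn": "step_arm", "kwargs": {"steps": [[[0,0,0],[0,0,0.001],1],[[0,0,0],[0,0,0.002],1],[[0,0,0],[0,0,0.002],1]]}}

```text
t: 9.98
eef_pos: [479.1, -14.1, 217.0]
tool_rot: [0.001, 0.997, -0.075, 0.0]
ft_force: [0.0, 0.4, -3.9]
grip_width: 0.713
```

Request:
{"fn": "step_arm", "kwargs": {"steps": [[[0,0,0],[0,0,0.001],1],[[0,0,0],[0,0,0.002],1],[[0,0,0],[0,0,0.002],1]]}}

```text
t: 10.35
eef_pos: [479.1, -14.1, 216.9]
tool_rot: [0.001, 0.997, -0.075, 0.001]
ft_force: [-4.2, 0.2, 11.0]
grip_width: 0.717
```

Request:
{"fn": "step_arm", "kwargs": {"steps": [[[0,0,0],[0,0,0.0],1],[[0,0,0],[0,0,0.0],-1],[[0,0,0],[0,0,0.0],-1],[[0,0,0],[0,0,0.0],-1],[[0,0,0],[0,0,0.0],-1],[[0,0,0],[0,0,0],-1],[[0,0,0],[0,0,0],-1]]}}

```text
t: 11.22
eef_pos: [479.1, -14.1, 216.9]
tool_rot: [0.001, 0.997, -0.075, 0.001]
ft_force: [-0.2, -0.3, 0.2]
grip_width: 0.999
```

```bash
python3 - <<'E'
from h import *
s=get_state();print(s['eef_pos'],s['ft_force'],s['grip_width']*85)
goal([543.9,-277.4,340],-0.151)
E
```

```text
[479.10743224 -14.08782246 216.86467696] [-0.16349059 -0.33342043  0.18426378] 84.95445482641198
turn [0.001, -0.001, 0.0] shift [0.1038, 0.2507, -0.1227] rows>= 4.8
```

Request:
{"fn": "step_arm", "kwargs": {"steps": [[[0,0,0],[0,0,-0.015],-1],[[0,0,0],[0,0,-0.05],-1],[[0,0,0],[0,0,-0.09],-1],[[0,0,0],[0.01,0.025,-0.122],-1],[[0,0,0],[0.03,0.075,-0.122],-1],[[0,0,0],[0.05,0.125,-0.122],-1],[[0,0,0],[0.075,0.18,-0.122],-1],[[0,0,0],[0.095,0.23,-0.122],-1],[[0,0,0],[0.104,0.251,-0.122],-1],[[0,0,0],[0.104,0.251,-0.122],-1],[[0,0,0],[0.104,0.251,-0.122],-1]]}}

```text
t: 12.6
eef_pos: [543.7, -277.0, 339.1]
tool_rot: [0.0, 0.997, -0.075, 0.0]
ft_force: [-0.2, -0.1, -0.0]
grip_width: 1.001
```

```bash
python3 - <<'E'
from h import *
c=capture("wrist"); w=cloud(c); z=w[...,2]
cv2.imwrite("pics/w3.png",c["color"])
for nm,b in dict(can=(490,600,-320,-230,154,175),hub=(540,630,-370,-280,70,85)).items():
    m=(w[...,0]>b[0])&(w[...,0]<b[1])&(w[...,1]>b[2])&(w[...,1]<b[3])&(z>b[4])&(z<b[5]); p=w[m]; print(nm,len(p),cv2.minEnclosingCircle(p[:,:2].astype(np.float32)) if len(p) else "")
print(get_state()["eef_pos"]); goal([543.9,-277.4,196],-0.151)
E
```

```text
can 3840 ((544.305419921875, -277.4901428222656), 28.83385467529297)
hub 1242 ((582.260498046875, -322.0291442871094), 25.072463989257812)
[ 543.74771612 -276.68090708  339.33012371]
turn [0.0, -0.001, 0.001] shift [0.0001, 0.0006, 0.1433] rows>= 2.3
```

Request:
{"fn": "step_arm", "kwargs": {"steps": [[[0,0,0],[0,0.0003,0.02],-1],[[0,0,0],[0,0.0003,0.05],-1],[[0,0,0],[0,0.0003,0.08],-1],[[0,0,0],[0,0.0003,0.11],-1],[[0,0,0],[0,0.0003,0.135],-1],[[0,0,0],[0,0.0003,0.142],-1],[[0,0,0],[0,0.0003,0.143],-1],[[0,0,0],[0,0.0003,0.143],-1]]}}

```text
t: 13.65
eef_pos: [544.5, -277.1, 197.7]
tool_rot: [0.001, 0.997, -0.075, 0.001]
ft_force: [0.7, 0.1, 0.5]
grip_width: 1.004
```

Request:
{"fn": "step_arm", "kwargs": {"steps": [[[0,0,0],[0,0,0],1],[[0,0,0],[0,0,0],1],[[0,0,0],[0,0,0],1],[[0,0,0],[0,0,0],1],[[0,0,0],[0,0,0],1],[[0,0,0],[0,0,0],1],[[0,0,0],[0,0,0],1],[[0,0,0],[0,0,0],1]], "force": 50}}

```text
t: 14.65
eef_pos: [545.0, -277.4, 199.0]
tool_rot: [0.001, 0.997, -0.075, 0.002]
ft_force: [-2.3, 0.4, 5.8]
grip_width: 0.667
```

Request:
{"fn": "step_arm", "kwargs": {"steps": [[[0,0,0],[0,0,-0.01],1],[[0,0,0],[0,0,-0.03],1],[[0,0,0],[0,0,-0.06],1],[[0,0,0],[0,0,-0.09],1],[[0,0,0],[0,0,-0.12],1],[[0,0,0],[0,0,-0.15],1],[[0,0,0],[0,0,-0.18],1],[[0,0,0],[0,0,-0.21],1],[[0,0,0],[0,0,-0.23],1],[[0,0,0],[0,0,-0.24],1],[[0,0,0],[0,0,-0.24],1]]}}

```text
t: 16.02
eef_pos: [543.9, -276.9, 439.1]
tool_rot: [0.001, 0.997, -0.075, 0.002]
ft_force: [0.2, -0.4, -4.1]
grip_width: 0.666
```

```bash
python3 - <<'E'
from h import *
s=get_state();print(s['eef_pos'],s['ft_force'],s['grip_width']*85)
goal([612,-8,436],-0.151)
c=capture("wrist");cv2.imwrite("pics/w4.png",c["color"])
E
```

```text
[ 543.9163278  -276.86213699  439.05894202] [ 0.20796315 -0.44735953 -4.06436038] 56.584098270896824
turn [0.002, -0.005, 0.001] shift [0.0272, -0.276, 0.0027] rows>= 4.4
```

View pics/w4.png

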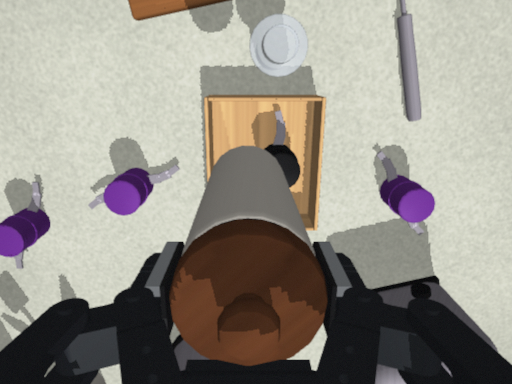

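The canister is held upright at (250,290), the hub is still in the bin at (283,165), and the pusher (280,45) is untouched. Next I carry it to the board.

Request:
{"fn": "step_arm", "kwargs": {"steps": [[[0,0,0],[0.002,-0.015,0],1],[[0,0,0],[0.005,-0.05,0],1],[[0,0,0],[0.009,-0.09,0],1],[[0,0,0],[0.013,-0.13,0],1],[[0,0,0],[0.017,-0.17,0],1],[[0,0,0],[0.021,-0.21,0],1],[[0,0,0],[0.024,-0.245,0],1],[[0,0,0],[0.026,-0.268,0],1],[[0,0,0],[0.027,-0.276,0],1],[[0,0,0],[0.027,-0.276,0],1],[[0,0,0],[0.027,-0.276,0.01],1],[[0,0,0],[0.027,-0.276,0.03],1]]}}

```text
t: 17.58
eef_pos: [611.9, -9.2, 408.0]
tool_rot: [0.001, 0.997, -0.076, 0.003]
ft_force: [0.7, 0.1, -4.7]
grip_width: 0.667
```

```bash
python3 - <<'E'
from h import *
goal([612,-8,212],-0.151)
E
```

```text
turn [0.002, -0.006, -0.0] shift [-0.0012, -0.0015, 0.196] rows>= 3.1
```

Request:
{"fn": "step_arm", "kwargs": {"steps": [[[0,0,0],[0,0,0.015],1],[[0.001,-0.003,0],[0,0,0.045],1],[[0.001,-0.005,0],[0,0,0.075],1],[[0.001,-0.005,0],[0,0,0.105],1],[[0.001,-0.005,0],[0,0,0.135],1],[[0.001,-0.005,0],[0,0,0.165],1],[[0.001,-0.005,0],[0,0,0.182],1],[[0.001,-0.005,0],[0,0,0.189],1],[[0.001,-0.005,0],[0,0,0.192],1],[[0.001,-0.005,0],[0,0,0.194],1],[[0.001,-0.005,0],[0,0,0.194],1]]}}

```text
t: 18.95
eef_pos: [613.3, -9.8, 214.6]
tool_rot: [0.0, 0.997, -0.076, 0.001]
ft_force: [-0.5, 0.7, -4.2]
grip_width: 0.668
```

Request:
{"fn": "step_arm", "kwargs": {"steps": [[[0,0,0],[0,0,0.001],1],[[0,0,0],[0,0,0.002],1],[[0,0,0],[0,0,0.002],1]]}}

```text
t: 19.32
eef_pos: [613.3, -9.7, 212.6]
tool_rot: [0.0, 0.997, -0.076, 0.001]
ft_force: [-0.8, -0.1, -4.0]
grip_width: 0.664
```

Request:
{"fn": "step_arm", "kwargs": {"steps": [[[0,0,0],[0,0,0.001],1],[[0,0,0],[0,0,0.001],1],[[0,0,0],[0,0,0.001],1]]}}

```text
t: 19.7
eef_pos: [613.4, -9.6, 212.1]
tool_rot: [0.0, 0.997, -0.076, 0.001]
ft_force: [-0.9, 0.4, 0.4]
grip_width: 0.667
```

Request:
{"fn": "step_arm", "kwargs": {"steps": [[[0,0,0],[0,0,0],-1],[[0,0,0],[0,0,0],-1],[[0,0,0],[0,0,0],-1],[[0,0,0],[0,0,0],-1],[[0,0,0],[0,0,0],-1],[[0,0,0],[0,0,0],-1],[[0,0,0],[0,0,-0.02],-1],[[0,0,0],[0,0,-0.06],-1],[[0,0,0],[0,0,-0.1],-1],[[0,0,0],[0,0,-0.13],-1],[[0,0,0],[0,0,-0.13],-1]]}}

```text
t: 21.08
eef_pos: [614.3, -9.6, 345.0]
tool_rot: [0.0, 0.997, -0.076, 0.004]
ft_force: [0.3, 0.5, -0.5]
grip_width: 0.996
```

```bash
python3 - <<'E'
from h import *
print(get_state()["joint_pos"]);goal([575,-245,330],-0.151-np.pi/2);goal([575,-245,330],-0.151+np.pi/2)
E
```

```text
[-1.54250718e-02  4.01447081e-01  1.77520099e-01  1.33856574e+00
 -5.73135102e-04  1.70682988e+00]
turn [-0.007, -0.006, 1.57] shift [-0.0035, 0.2386, 0.0149] rows>= 8.4
turn [0.006, -0.007, -1.571] shift [-0.0035, 0.2386, 0.0149] rows>= 8.4
```

Request:
{"fn": "step_arm", "kwargs": {"steps": [[[0,0,-0.15],[0,0.03,0.005],-1],[[0,0,-0.3],[0,0.065,0.01],-1],[[0,0,-0.45],[0,0.1,0.015],-1],[[0,0,-0.6],[0,0.135,0.015],-1],[[0,0,-0.75],[0,0.17,0.015],-1],[[0,0,-0.9],[0,0.205,0.015],-1],[[0,0,-1.05],[0,0.24,0.015],-1],[[0,0,-1.2],[0.005,0.27,0.015],-1],[[0,0,-1.35],[0.01,0.3,0.015],-1],[[0,0,-1.5],[0.014,0.313,0.015],-1],[[0.006,-0.007,-1.571],[0.014,0.314,0.015],-1],[[0.006,-0.007,-1.571],[0.014,0.314,0.015],-1]]}}

```text
t: 22.58
eef_pos: [580.5, -322.2, 328.1]
tool_rot: [-0.001, 0.759, 0.651, -0.0]
ft_force: [0.3, 0.5, 0.2]
grip_width: 1.002
```

```bash
python3 - <<'E'
from h import *
c=capture("wrist"); w=cloud(c); z=w[...,2]
cv2.imwrite("pics/w5.png",c["color"])
for nm,b in dict(hub=(540,630,-370,-280,72,85)).items():
    m=(w[...,0]>b[0])&(w[...,0]<b[1])&(w[...,1]>b[2])&(w[...,1]<b[3])&(z>b[4])&(z<b[5]); p=w[m]; print(nm,len(p),cv2.minEnclosingCircle(p[:,:2].astype(np.float32)) if len(p) else "",np.median(z[m]))
print(get_state()["eef_pos"],get_state()["joint_pos"]); goal([582.3,-322,115],-0.151+np.pi/2)
E
```

```text
hub 2041 ((582.5205078125, -322.36541748046875), 24.95392608642578) 77.34849629494892
[ 580.58938811 -322.00544169  328.48169035] [-5.06400388e-01  5.05105557e-01  3.04806579e-01  1.37262287e+00
  4.94306067e-05 -3.53807885e-01]
turn [-0.002, -0.001, -0.002] shift [0.0001, 0.0021, 0.2135] rows>= 3.4
```

View pics/w5.png

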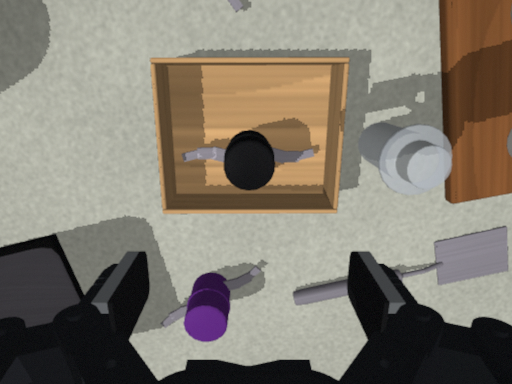

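The hub shows at (249,160), standing free, with its blades left and right along the bin's y. Now I grip it.

Request:
{"fn": "step_arm", "kwargs": {"steps": [[[0,0,0],[0,0.002,0.03],-1],[[0,0,0],[0,0.002,0.07],-1],[[0,0,0],[0,0.002,0.11],-1],[[0,0,0],[0,0.002,0.15],-1],[[0,0,0],[0,0.002,0.185],-1],[[0,0,0],[0,0.002,0.205],-1],[[0,0,0],[0,0.002,0.21],-1],[[0,0,0],[0,0.002,0.212],-1],[[0,0,0],[0,0.002,0.212],-1]]}}

```text
t: 23.75
eef_pos: [582.8, -322.3, 117.5]
tool_rot: [-0.0, 0.759, 0.651, -0.0]
ft_force: [0.8, -0.1, -0.5]
grip_width: 1.0
```

```bash
python3 - <<'E'
from h import *
print(get_state()["ft_force"]);goal([582.5,-322.2,117],-0.151+np.pi/2)
E
```

```text
[ 0.7973952  -0.09136566 -0.54150195]
turn [-0.0, -0.0, -0.002] shift [0.0001, -0.0003, 0.0005] rows>= 0.0
```

Request:
{"fn": "step_arm", "kwargs": {"steps": [[[0,0,0],[0,0,0],1],[[0,0,0],[0,0,0],1],[[0,0,0],[0,0,0],1],[[0,0,0],[0,0,0],1],[[0,0,0],[0,0,0],1],[[0,0,0],[0,0,0],1],[[0,0,0],[0,0,0],1],[[0,0,0],[0,0,0],1],[[0,0,0],[0,0,0],1]], "force": 45}}

```text
t: 24.88
eef_pos: [583.3, -322.5, 118.8]
tool_rot: [0.001, 0.759, 0.651, 0.0]
ft_force: [-0.5, 1.8, 6.6]
grip_width: 0.572
```

Request:
{"fn": "step_arm", "kwargs": {"steps": [[[0,0,0],[0,0,-0.01],1],[[0,0,0],[0,0,-0.03],1],[[0,0,0],[0,0,-0.06],1],[[0,0,0],[0,0,-0.1],1],[[0,0,0],[0,0,-0.14],1],[[0,0,0],[0,0,-0.18],1],[[0,0,0],[0,0,-0.22],1],[[0,0,0],[0,0,-0.25],1],[[0,0,0],[0,0,-0.26],1],[[0,0,0],[0,0,-0.26],1]]}}

```text
t: 26.12
eef_pos: [583.0, -322.4, 378.6]
tool_rot: [0.001, 0.759, 0.651, 0.0]
ft_force: [-0.3, 0.1, -1.8]
grip_width: 0.585
```

```bash
python3 - <<'E'
from h import *
s=get_state();print(s['eef_pos'],s['ft_force'],s['grip_width']*85)
c=capture("wrist");cv2.imwrite("pics/w6.png",c["color"])
goal([569.5,299.3,375],-0.151+np.pi/2)
E
```

```text
[ 582.97904052 -322.40083025  378.63396372] [-0.25562782  0.05190644 -1.75446499] 49.72642108858853
turn [-0.0, -0.0, -0.002] shift [0.6123, -0.1076, 0.0027] rows>= 9.9
```

View pics/w6.png

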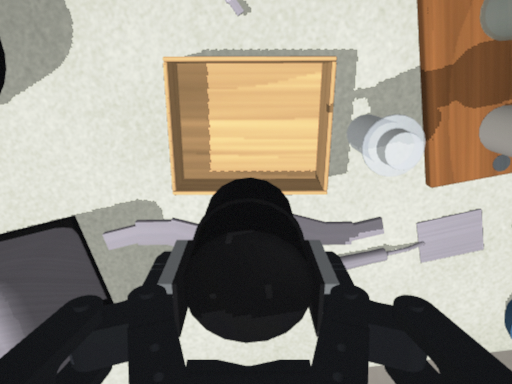

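The blade is held by its hub at (250,260), the bin is empty, and the jar and canister stand on the board (right edge). I'll carry it over to behind the bowl so the wrist camera looks down on the post.

Request:
{"fn": "step_arm", "kwargs": {"steps": [[[0,0,0],[0.015,-0.001,0],1],[[0,0,0],[0.05,-0.003,0],1],[[0,0,0],[0.095,-0.006,0],1],[[0,0,0],[0.14,-0.009,0],1],[[0,0,0],[0.185,-0.012,0],1],[[0,0,0],[0.23,-0.015,0],1],[[0,0,0],[0.275,-0.018,0],1],[[0,0,0],[0.32,-0.02,0],1],[[0,0,0],[0.365,-0.022,0],1],[[0,0,0],[0.41,-0.025,0],1],[[0,0,0],[0.455,-0.028,0],1],[[0,0,0],[0.49,-0.03,0],1]]}}

```text
t: 27.68
eef_pos: [626.4, 169.3, 376.1]
tool_rot: [-0.001, 0.758, 0.652, -0.001]
ft_force: [0.5, -0.0, -1.1]
grip_width: 0.575
```

```bash
python3 - <<'E'
from h import *
goal([640,299.3,378],-0.151+np.pi/2)
E
```

```text
turn [-0.003, 0.0, 0.0] shift [0.1305, -0.0061, -0.0019] rows>= 2.1
```

Request:
{"fn": "step_arm", "kwargs": {"steps": [[[0,0,0],[0.035,-0.002,-0.001],1],[[0,0,0],[0.075,-0.004,-0.002],1],[[0,0,0],[0.11,-0.006,-0.002],1],[[0,0,0],[0.128,-0.006,-0.002],1],[[0,0,0],[0.13,-0.006,-0.002],1],[[0,0,0],[0.13,-0.006,-0.002],1]]}}

```text
t: 28.42
eef_pos: [639.4, 298.6, 377.3]
tool_rot: [-0.001, 0.758, 0.652, -0.002]
ft_force: [0.0, -1.0, -1.2]
grip_width: 0.582
```

```bash
python3 - <<'E'
from h import *
c=capture("wrist"); w=cloud(c); z=w[...,2]
cv2.imwrite("pics/w7.png",c["color"])
def sel(x0,x1,y0,y1,z0,z1): 
    m=(w[...,0]>x0)&(w[...,0]<x1)&(w[...,1]>y0)&(w[...,1]<y1)&(z>z0)&(z<z1); return m
m=sel(470,665,200,400,101,109); print("rim",circ(w[m]),m.sum())
m=sel(540,600,270,330,54,66);print("post",m.sum(),np.median(w[m],0),cv2.minEnclosingCircle(w[m][:,:2].astype(np.float32)), "px",np.argwhere(m).mean(0)[::-1])
print(get_state()["eef_pos"])
goal([569.5,299.3,375],-0.151+np.pi/2)
E
```

```text
rim [569.44485676 299.74344458  82.99537211] 2523
post 200 [569.34062798 299.90099854  58.3724221 ] ((569.7733764648438, 299.7971496582031), 8.860976219177246) px [240.415  87.725]
[639.56123341 298.11669669 377.75052674]
turn [-0.004, 0.001, -0.0] shift [-0.0094, -0.0694, 0.003] rows>= 1.1
```

View pics/w7.png

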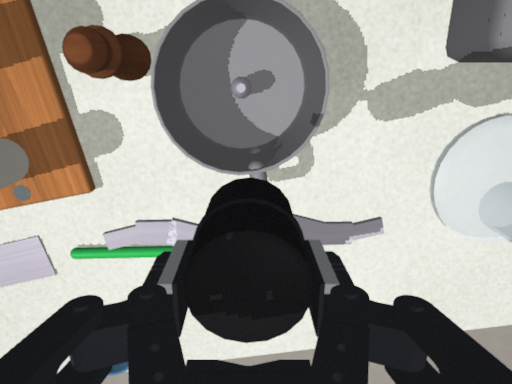

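The post tip shows at (240,88), amid the bowl, and the rim fit and post agree at (569.5, 299.8). Next I move over it.

Request:
{"fn": "step_arm", "kwargs": {"steps": [[[-0.001,0,0],[-0.003,-0.02,0],1],[[-0.002,0,0],[-0.006,-0.045,0],1],[[-0.003,0,0],[-0.008,-0.064,0],1],[[-0.004,0.001,0],[-0.009,-0.069,0],1],[[-0.004,0.001,0],[-0.009,-0.069,0],1],[[-0.004,0.001,0],[-0.009,-0.069,0],1]]}}

```text
t: 29.22
eef_pos: [570.7, 299.3, 377.9]
tool_rot: [0.0, 0.759, 0.651, 0.0]
ft_force: [-0.2, 1.0, -1.9]
grip_width: 0.575
```

```bash
python3 - <<'E'
from h import *
s=get_state();print(s["eef_pos"])
goal([569.9,299.6,119],-0.151+np.pi/2)
E
```

```text
[570.7349606  299.30486049 377.86708625]
turn [0.001, 0.0, -0.001] shift [0.0002, -0.001, 0.2589] rows>= 4.1
```

Request:
{"fn": "step_arm", "kwargs": {"steps": [[[0.001,0,0],[0,-0.001,0.02],1],[[0.001,0,0],[0,-0.001,0.05],1],[[0.001,0,0],[0,-0.001,0.08],1],[[0.001,0,0],[0,-0.001,0.11],1],[[0.001,0,0],[0,-0.001,0.14],1],[[0.001,0,0],[0,-0.001,0.16],1],[[0.001,0,0],[0,-0.001,0.172],1],[[0.001,0,0],[0,-0.001,0.178],1],[[0.001,0,0],[0,-0.001,0.178],1]]}}

```text
t: 30.35
eef_pos: [570.1, 299.5, 200.0]
tool_rot: [-0.0, 0.759, 0.651, -0.0]
ft_force: [-0.5, 0.5, -0.5]
grip_width: 0.578
```

```bash
python3 - <<'E'
from h import *
s=get_state();print(s["eef_pos"],s["ft_force"])
goal([569.9,299.6,119],-0.151+np.pi/2)
E
```

```text
[570.14950511 299.45432142 199.95102222] [-0.54588267  0.50130802 -0.52382813]
turn [-0.0, 0.0, -0.001] shift [0.0001, -0.0002, 0.081] rows>= 1.3
```

Request:
{"fn": "step_arm", "kwargs": {"steps": [[[0,0,0],[0,0,0.01],1],[[0,0,0],[0,0,0.025],1],[[0,0,0],[0,0,0.04],1],[[0,0,0],[0,0,0.055],1],[[0,0,0],[0,0,0.067],1],[[0,0,0],[0,0,0.073],1],[[0,0,0],[0,0,0.076],1],[[0,0,0],[0,0,0.078],1],[[0,0,0],[0,0,0.078],1]]}}

```text
t: 31.48
eef_pos: [570.3, 299.5, 122.3]
tool_rot: [-0.0, 0.759, 0.651, 0.0]
ft_force: [0.2, -0.1, -1.7]
grip_width: 0.574
```

Request:
{"fn": "step_arm", "kwargs": {"steps": [[[0,0,0],[0,0,0.001],1],[[0,0,0],[0,0,0.0025],1],[[0,0,0],[0,0,0.0035],1],[[0,0,0],[0,0,0.0035],1]]}}

```text
t: 31.98
eef_pos: [570.3, 299.5, 118.9]
tool_rot: [0.0, 0.759, 0.651, 0.0]
ft_force: [0.2, -0.2, 0.2]
grip_width: 0.576
```

Request:
{"fn": "step_arm", "kwargs": {"steps": [[[0,0,0],[0,0,0.001],1],[[0,0,0],[0,0,0.001],1]]}}

```text
t: 32.22
eef_pos: [570.4, 299.6, 118.8]
tool_rot: [0.0, 0.759, 0.651, 0.001]
ft_force: [-1.1, -0.4, 4.5]
grip_width: 0.574
```

Contact at the expected height, so it is seated. I release and lift.

Request:
{"fn": "step_arm", "kwargs": {"steps": [[[0,0,0],[0,0,0],-1],[[0,0,0],[0,0,0],-1],[[0,0,0],[0,0,0],-1],[[0,0,0],[0,0,0],-1],[[0,0,0],[0,0,0],-1],[[0,0,0],[0,0,0],-1],[[0,0,0],[0,0,-0.02],-1],[[0,0,0],[0,0,-0.07],-1],[[0,0,0],[0,0,-0.12],-1],[[0,0,0],[0,0,-0.17],-1],[[0,0,0],[0,0,-0.22],-1],[[0,0,0],[0,0,-0.22],-1]]}}

```text
t: 33.72
eef_pos: [571.9, 300.3, 344.1]
tool_rot: [0.001, 0.759, 0.651, 0.005]
ft_force: [0.7, -0.4, 0.1]
grip_width: 1.001
```

```bash
python3 - <<'E'
from h import *
c=capture("wrist"); w=cloud(c); z=w[...,2]
cv2.imwrite("pics/w8.png",c["color"])
m=(w[...,0]>530)&(w[...,0]<610)&(w[...,1]>260)&(w[...,1]<340)&(z>70)&(z<90); print(m.sum(),np.median(z[m]),cv2.minEnclosingCircle(w[m][:,:2].astype(np.float32)))
c=capture("top"); w=cloud(c); z=w[...,2]; cv2.imwrite("pics/top8.png",cv2.resize(c["color"],(800,600)))
def sel(x0,x1,y0,y1,z0,z1): 
    m=(w[...,0]>x0)&(w[...,0]<x1)&(w[...,1]>y0)&(w[...,1]<y1)&(z>z0)&(z<z1); return w[m]
for nm,b in dict(can=(560,670,-70,60,168,186),jar=(430,540,-70,60,186,206)).items():
    p=sel(*b); print(nm,len(p),cv2.minEnclosingCircle(p[:,:2].astype(np.float32)),np.median(p[:,2]))
print(get_state()["joint_pos"]);goal([479.1,-14.1,350],-0.151); goal([613.4,-9.6,350],-0.151)
E
```

```text
1904 77.29722655279974 ((569.5359497070312, 299.1333312988281), 25.079299926757812)
can 209 ((613.507568359375, -9.825472831726074), 29.232254028320312) 178.48270958454873
jar 301 ((479.8625183105469, -12.784377098083496), 31.02145004272461) 196.52888196530876
[ 4.83628230e-01  4.62633749e-01  2.60992443e-01  1.36676157e+00
 -1.10571969e-04  6.35840728e-01]
turn [0.001, -0.003, 1.57] shift [-0.3238, -0.0426, -0.0114] rows>= 8.4
turn [0.001, -0.003, 1.57] shift [-0.299, 0.0894, -0.0111] rows>= 8.4
```

View pics/w8.png

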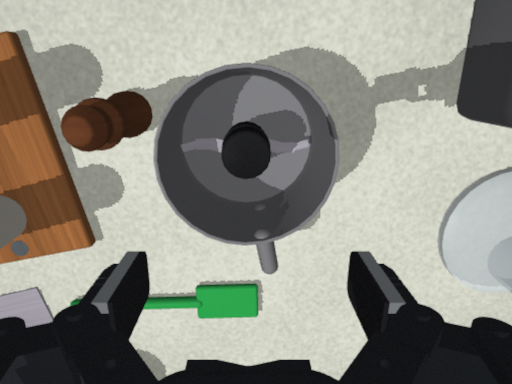

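The hub (246,150) is down over the post. Its top is at 77.3 mm (fully seated would be 77), centred within 1 mm, and the mill and scraper are in place. Now the jar goes back.

Request:
{"fn": "step_arm", "kwargs": {"steps": [[[0,0,0.13],[-0.03,-0.004,-0.01],-1],[[0,0,0.28],[-0.065,-0.008,-0.011],-1],[[0,0,0.43],[-0.1,-0.013,-0.011],-1],[[0,0,0.58],[-0.135,-0.018,-0.011],-1],[[0,0,0.73],[-0.17,-0.022,-0.011],-1],[[0,0,0.88],[-0.205,-0.027,-0.011],-1],[[0,0,1.03],[-0.24,-0.031,-0.011],-1],[[0,0,1.18],[-0.27,-0.035,-0.011],-1],[[0,0,1.33],[-0.3,-0.039,-0.011],-1],[[0,0,1.48],[-0.32,-0.042,-0.011],-1],[[0.001,-0.003,1.57],[-0.324,-0.0426,-0.011],-1],[[0.001,-0.003,1.57],[-0.324,-0.0426,-0.011],-1]]}}

```text
t: 35.33
eef_pos: [478.1, -14.6, 348.0]
tool_rot: [-0.0, 0.997, -0.076, -0.002]
ft_force: [-0.6, 0.2, -0.8]
grip_width: 1.005
```

```bash
python3 - <<'E'
from h import *
print(get_state()["eef_pos"]); goal([479.1,-14.1,218],-0.151)
E
```

```text
[478.12277829 -14.57747065 347.95268303]
turn [0.0, 0.004, -0.0] shift [0.0014, -0.0007, 0.1299] rows>= 2.1
```

Request:
{"fn": "step_arm", "kwargs": {"steps": [[[0,0.003,0],[0.001,-0.0005,0.01],-1],[[0,0.004,0],[0.001,-0.0005,0.03],-1],[[0,0.004,0],[0.001,-0.0005,0.06],-1],[[0,0.004,0],[0.001,-0.0005,0.09],-1],[[0,0.004,0],[0.001,-0.0005,0.115],-1],[[0,0.004,0],[0.001,-0.0005,0.127],-1],[[0,0.004,0],[0.001,-0.0005,0.13],-1],[[0,0.004,0],[0.001,-0.0005,0.13],-1]]}}

```text
t: 36.33
eef_pos: [479.1, -14.1, 218.3]
tool_rot: [0.0, 0.997, -0.075, 0.0]
ft_force: [-0.2, -0.1, -0.6]
grip_width: 1.001
```

Request:
{"fn": "step_arm", "kwargs": {"steps": [[[0,0,0],[0,0,0],1],[[0,0,0],[0,0,0],1],[[0,0,0],[0,0,0],1],[[0,0,0],[0,0,0],1],[[0,0,0],[0,0,0],1],[[0,0,0],[0,0,0],1],[[0,0,0],[0,0,0],1],[[0,0,0],[0,0,0],1]], "force": 50}}

```text
t: 37.33
eef_pos: [479.6, -14.1, 219.5]
tool_rot: [-0.0, 0.997, -0.075, 0.001]
ft_force: [-1.3, 0.6, 7.0]
grip_width: 0.714
```

Request:
{"fn": "step_arm", "kwargs": {"steps": [[[0,0,0],[0,0,-0.01],1],[[0,0,0],[0,0,-0.03],1],[[0,0,0],[0,0,-0.06],1],[[0,0,0],[0,0,-0.09],1],[[0,0,0],[0,0,-0.12],1],[[0,0,0],[0,0,-0.15],1],[[0,0,0],[0,0,-0.18],1],[[0,0,0],[0,0,-0.19],1],[[0,0,0],[0,0,-0.19],1]]}}

```text
t: 38.45
eef_pos: [479.1, -14.1, 409.3]
tool_rot: [0.0, 0.997, -0.075, 0.001]
ft_force: [0.5, 0.1, -4.4]
grip_width: 0.715
```

```bash
python3 - <<'E'
from h import *
print(get_state()["eef_pos"]); goal([532.1,-352.8,405],-0.151)
E
```

```text
[479.10294629 -14.07458078 409.3484769 ]
turn [-0.0, -0.003, 0.0] shift [0.1033, 0.3269, 0.0046] rows>= 5.5
```

Request:
{"fn": "step_arm", "kwargs": {"steps": [[[0,0,0],[0.006,0.018,0],1],[[0,-0.001,0],[0.018,0.057,0],1],[[0,-0.002,0],[0.03,0.096,0],1],[[0,-0.003,0],[0.042,0.135,0],1],[[0,-0.003,0],[0.055,0.175,0],1],[[0,-0.003,0],[0.067,0.215,0],1],[[0,-0.003,0],[0.08,0.255,0],1],[[0,-0.003,0],[0.092,0.292,0],1],[[0,-0.003,0],[0.1,0.318,0],1],[[0,-0.003,0],[0.103,0.327,0],1],[[0,-0.003,0],[0.103,0.327,0],1]]}}

```text
t: 39.83
eef_pos: [531.6, -352.7, 408.0]
tool_rot: [-0.001, 0.997, -0.076, -0.001]
ft_force: [-0.1, 0.7, -4.8]
grip_width: 0.712
```

```bash
python3 - <<'E'
from h import *
print(get_state()["eef_pos"]); goal([532.1,-352.8,206],-0.151)
E
```

```text
[ 531.61662215 -352.74642524  408.00934317]
turn [-0.002, 0.003, -0.0] shift [0.001, 0.0004, 0.202] rows>= 3.2
```

Request:
{"fn": "step_arm", "kwargs": {"steps": [[[0,0.002,0],[0.001,0,0.015],1],[[-0.001,0.003,0],[0.001,0,0.045],1],[[-0.001,0.003,0],[0.001,0,0.075],1],[[-0.001,0.003,0],[0.001,0,0.105],1],[[-0.001,0.003,0],[0.001,0,0.135],1],[[-0.001,0.003,0],[0.001,0,0.165],1],[[-0.001,0.003,0],[0.001,0,0.185],1],[[-0.001,0.003,0],[0.001,0,0.193],1],[[-0.001,0.003,0],[0.001,0,0.197],1],[[-0.001,0.003,0],[0.001,0,0.198],1],[[-0.001,0.003,0],[0.001,0,0.198],1]]}}

```text
t: 41.2
eef_pos: [532.6, -352.6, 210.9]
tool_rot: [-0.0, 0.997, -0.076, 0.001]
ft_force: [0.8, 0.3, -5.2]
grip_width: 0.718
```

```bash
python3 - <<'E'
from h import *
print(get_state()["eef_pos"]); goal([532.1,-352.8,206],-0.151)
E
```

```text
[ 532.56465196 -352.6174845   210.90880811]
turn [-0.0, -0.002, -0.0] shift [-0.0004, 0.0003, 0.0049] rows>= 0.1
```

Request:
{"fn": "step_arm", "kwargs": {"steps": [[[0,-0.002,0],[-0.0004,0.0003,0.002],1],[[0,-0.002,0],[-0.0004,0.0003,0.004],1],[[0,-0.002,0],[-0.0004,0.0003,0.005],1],[[0,-0.002,0],[-0.0004,0.0003,0.005],1]]}}

```text
t: 41.7
eef_pos: [532.2, -353.0, 206.6]
tool_rot: [0.0, 0.997, -0.076, 0.0]
ft_force: [-0.7, 0.1, 1.6]
grip_width: 0.712
```

Request:
{"fn": "step_arm", "kwargs": {"steps": [[[0,0,0],[0,0,0],-1],[[0,0,0],[0,0,0],-1],[[0,0,0],[0,0,0],-1],[[0,0,0],[0,0,0],-1],[[0,0,0],[0,0,0],-1],[[0,0,0],[0,0,0],-1],[[0,0,0],[0,0,-0.02],-1],[[0,0,0],[0,0,-0.06],-1],[[0,0,0],[0,0,-0.1],-1],[[0,0,0],[0,0,-0.135],-1],[[0,0,0],[0,0,-0.135],-1]]}}

```text
t: 43.08
eef_pos: [533.3, -353.7, 345.2]
tool_rot: [0.002, 0.997, -0.076, 0.003]
ft_force: [1.2, 0.5, -0.2]
grip_width: 0.998
```

```bash
python3 - <<'E'
from h import *
c=capture("top"); w=cloud(c); z=w[...,2]
def sel(x0,x1,y0,y1,z0,z1): 
    m=(w[...,0]>x0)&(w[...,0]<x1)&(w[...,1]>y0)&(w[...,1]<y1)&(z>z0)&(z<z1); return w[m]
p=sel(560,670,-70,60,154,186); print("can",len(p),cv2.minEnclosingCircle(p[:,:2].astype(np.float32)))
s=get_state();print(s["eef_pos"]); goal([613.4,-9.8,342],-0.151)
E
```

```text
can 230 ((613.2503662109375, -9.92134952545166), 28.683439254760742)
[ 532.65906124 -353.34467934  343.05610261]
turn [0.002, -0.004, -0.0] shift [0.028, -0.3518, 0.0006] rows>= 5.6
```

Request:
{"fn": "step_arm", "kwargs": {"steps": [[[0,0,0],[0.003,-0.04,0],-1],[[0,-0.002,0],[0.007,-0.09,0],-1],[[0.001,-0.003,0],[0.011,-0.14,0],-1],[[0.001,-0.003,0],[0.015,-0.19,0],-1],[[0.001,-0.003,0],[0.019,-0.24,0],-1],[[0.001,-0.003,0],[0.023,-0.29,0],-1],[[0.001,-0.003,0],[0.026,-0.33,0],-1],[[0.001,-0.003,0],[0.028,-0.352,0],-1],[[0.001,-0.003,0],[0.028,-0.352,0],-1],[[0.001,-0.003,0],[0.028,-0.352,0],-1]]}}

```text
t: 44.38
eef_pos: [613.1, -10.6, 342.1]
tool_rot: [0.001, 0.997, -0.076, -0.0]
ft_force: [0.4, -0.5, -0.9]
grip_width: 1.003
```

```bash
python3 - <<'E'
from h import *
s=get_state();print(s["eef_pos"]); goal([613.4,-9.8,213],-0.151)
E
```

```text
[613.13905434 -10.61361312 342.11912508]
turn [0.001, 0.0, -0.001] shift [0.0002, -0.001, 0.1291] rows>= 2.1
```

Request:
{"fn": "step_arm", "kwargs": {"steps": [[[0,0,0],[0,-0.001,0.01],-1],[[0,0,0],[0,-0.001,0.03],-1],[[0,0,0],[0,-0.001,0.06],-1],[[0,0,0],[0,-0.001,0.09],-1],[[0,0,0],[0,-0.001,0.115],-1],[[0,0,0],[0,-0.001,0.126],-1],[[0,0,0],[0,-0.001,0.129],-1],[[0,0,0],[0,-0.001,0.129],-1]]}}

```text
t: 45.38
eef_pos: [613.6, -10.1, 213.8]
tool_rot: [0.001, 0.997, -0.076, 0.0]
ft_force: [-0.5, -1.1, 1.3]
grip_width: 1.001
```

Request:
{"fn": "step_arm", "kwargs": {"steps": [[[0,0,0],[0,0,0],1],[[0,0,0],[0,0,0],1],[[0,0,0],[0,0,0],1],[[0,0,0],[0,0,0],1],[[0,0,0],[0,0,0],1],[[0,0,0],[0,0,0],1],[[0,0,0],[0,0,0],1],[[0,0,0],[0,0,0],1]], "force": 50}}

```text
t: 46.38
eef_pos: [614.0, -10.0, 215.2]
tool_rot: [0.001, 0.997, -0.076, 0.001]
ft_force: [-0.5, -0.2, 5.1]
grip_width: 0.666
```

Request:
{"fn": "step_arm", "kwargs": {"steps": [[[0,0,0],[0,0,-0.01],1],[[0,0,0],[0,0,-0.03],1],[[0,0,0],[0,0,-0.06],1],[[0,0,0],[0,0,-0.09],1],[[0,0,0],[0,0,-0.12],1],[[0,0,0],[0,0,-0.15],1],[[0,0,0],[0,0,-0.18],1],[[0,0,0],[0,0,-0.21],1],[[0,0,0],[0,0,-0.22],1],[[0,0,0],[0,0,-0.22],1]]}}

```text
t: 47.62
eef_pos: [613.6, -9.7, 435.0]
tool_rot: [0.001, 0.997, -0.076, 0.001]
ft_force: [0.1, -0.5, -4.6]
grip_width: 0.671
```

```bash
python3 - <<'E'
from h import *
s=get_state();print(s["eef_pos"]); goal([544,-277,433],-0.151)
E
```

```text
[613.63351797  -9.68578557 435.00436091]
turn [0.001, -0.003, -0.002] shift [-0.0282, 0.2748, 0.0022] rows>= 4.4
```

Request:
{"fn": "step_arm", "kwargs": {"steps": [[[0,0,0],[-0.002,0.015,0],1],[[0,-0.001,0],[-0.005,0.05,0],1],[[0,-0.002,0],[-0.009,0.09,0],1],[[0.001,-0.003,0],[-0.013,0.13,0],1],[[0.001,-0.003,0],[-0.017,0.17,0],1],[[0.001,-0.003,0],[-0.022,0.21,0],1],[[0.001,-0.003,0],[-0.025,0.245,0],1],[[0.001,-0.003,0],[-0.0275,0.267,0],1],[[0.001,-0.003,0],[-0.028,0.275,0],1],[[0.001,-0.003,0],[-0.028,0.275,0],1],[[0.001,-0.003,0],[-0.028,0.275,0],1]]}}

```text
t: 49.0
eef_pos: [544.5, -276.2, 435.2]
tool_rot: [-0.0, 0.997, -0.076, -0.0]
ft_force: [-0.4, -0.2, -4.3]
grip_width: 0.667
```

```bash
python3 - <<'E'
from h import *
s=get_state();print(s["eef_pos"]); goal([544,-277,202],-0.151)
E
```

```text
[ 544.48365867 -276.19362752  435.18729599]
turn [-0.001, 0.0, -0.0] shift [-0.0003, 0.001, 0.2332] rows>= 3.7
```

Request:
{"fn": "step_arm", "kwargs": {"steps": [[[0,0,0],[0,0.001,0.015],1],[[0,0,0],[0,0.001,0.045],1],[[0,0,0],[0,0.001,0.08],1],[[0,0,0],[0,0.001,0.115],1],[[0,0,0],[0,0.001,0.15],1],[[0,0,0],[0,0.001,0.185],1],[[0,0,0],[0,0.001,0.21],1],[[0,0,0],[0,0.001,0.222],1],[[0,0,0],[0,0.001,0.228],1],[[0,0,0],[0,0.001,0.229],1],[[0,0,0],[0,0.001,0.229],1]]}}

```text
t: 50.38
eef_pos: [544.9, -277.2, 207.2]
tool_rot: [0.0, 0.997, -0.075, 0.001]
ft_force: [0.2, -0.7, -3.7]
grip_width: 0.664
```

```bash
python3 - <<'E'
from h import *
s=get_state();print(s["eef_pos"]); goal([544,-277,202],-0.151)
E
```

```text
[ 544.92694067 -277.23835809  207.24744631]
turn [-0.0, -0.002, -0.0] shift [-0.001, -0.0001, 0.0052] rows>= 0.1
```

Request:
{"fn": "step_arm", "kwargs": {"steps": [[[0,-0.002,0],[-0.001,0,0.002],1],[[0,-0.002,0],[-0.001,0,0.004],1],[[0,-0.002,0],[-0.001,0,0.0052],1],[[0,-0.002,0],[-0.001,0,0.0055],1],[[0,-0.002,0],[-0.001,0,0.0055],1]]}}

```text
t: 51.0
eef_pos: [543.9, -277.2, 202.3]
tool_rot: [0.0, 0.997, -0.076, -0.0]
ft_force: [-2.2, -0.5, 2.1]
grip_width: 0.661
```

Contact. I release, lift and move clear.

Request:
{"fn": "step_arm", "kwargs": {"steps": [[[0,0,0],[0,0,0],-1],[[0,0,0],[0,0,0],-1],[[0,0,0],[0,0,0],-1],[[0,0,0],[0,0,0],-1],[[0,0,0],[0,0,0],-1],[[0,0,0],[0,0,0],-1],[[0,0,0],[0,0,-0.02],-1],[[0,0,0],[0,0,-0.06],-1],[[0,0,0],[0,0,-0.1],-1],[[0,0,0],[0,0,-0.138],-1],[[0,0,0],[0,0,-0.138],-1],[[0,0,0],[0,0,-0.138],-1]]}}

```text
t: 52.5
eef_pos: [543.7, -277.0, 339.7]
tool_rot: [-0.0, 0.997, -0.076, -0.0]
ft_force: [0.2, -0.3, -0.6]
grip_width: 0.996
```

```bash
python3 - <<'E'
from h import *
print(get_state()["eef_pos"])
c=capture("wrist"); w=cloud(c); z=w[...,2]
cv2.imwrite("pics/w9.png",c["color"])
def sel(x0,x1,y0,y1,z0,z1): 
    m=(w[...,0]>x0)&(w[...,0]<x1)&(w[...,1]>y0)&(w[...,1]<y1)&(z>z0)&(z<z1); return w[m]
for nm,b in dict(can=(480,590,-312,-230,154,172),jar=(480,590,-390,-308,176,190)).items():
    p=sel(*b); print(nm,len(p),cv2.minEnclosingCircle(p[:,:2].astype(np.float32)),np.median(p[:,2]))
goal([490,-150,342],-0.151)
E
```

```text
[ 543.71486274 -277.04091678  339.69658597]
can 3842 ((541.8696899414062, -276.3348693847656), 28.84017562866211) 165.33778137273282
jar 4644 ((530.919677734375, -351.877685546875), 31.4592342376709) 183.42737137308353
turn [-0.0, 0.002, -0.0] shift [-0.0719, -0.1174, -0.0028] rows>= 2.2
```

View pics/w9.png

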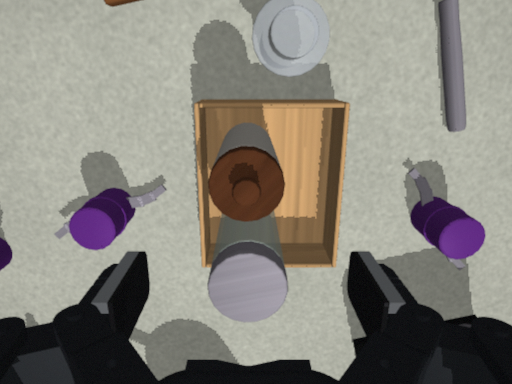

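The canister (246,184) and jar (248,280) are upright in the bin, and the pusher is unmoved. Next I move clear and check against the initial fixed-camera measurements.

Request:
{"fn": "step_arm", "kwargs": {"steps": [[[0,0,0],[-0.02,-0.04,0],-1],[[0,0,0],[-0.05,-0.08,0],-1],[[0,0,0],[-0.1,-0.12,0],-1],[[0,0,0],[-0.15,-0.16,0],-1],[[0,0,0],[-0.19,-0.2,0],-1],[[0,0,0],[-0.2,-0.22,0],-1],[[0,0,0],[-0.2,-0.22,0],-1],[[0,0,0],[-0.2,-0.22,0],-1]]}}

```text
t: 53.55
eef_pos: [379.0, -29.6, 338.8]
tool_rot: [-0.0, 0.997, -0.076, -0.002]
ft_force: [0.8, -0.2, -0.6]
grip_width: 1.0
```

```bash
python3 - <<'E'
from h import *
def meas(w):
    z=w[...,2]
    for nm,b in dict(can=(480,580,-309,-230,154,185),jar=(480,580,-390,-312,172,190),canbody=(480,580,-309,-230,70,120),mill=(460,550,120,210,100,150),pusher=(540,640,-220,-130,80,130),spat=(700,850,-250,20,2,30),scr=(700,850,100,320,2,30),hub=(540,600,270,330,72,82),rim=(430,660,-430,-200,54,66)).items():
        m=(w[...,0]>b[0])&(w[...,0]<b[1])&(w[...,1]>b[2])&(w[...,1]<b[3])&(z>b[4])&(z<b[5]); p=w[m]
        if len(p)>3: print(" ",nm,len(p),np.round(cv2.minEnclosingCircle(p[:,:2].astype(np.float32))[0],1),p.mean(0).round(1))
for n in("top","side"):
    print(n,"before"); meas(np.load(n+".npz")["w"]); c=capture(n); print(n,"now"); meas(cloud(c)); cv2.imwrite(f"pics/{n}9.png",cv2.resize(c["color"],(800,600)))
E
```

```text
top before
  can 247 [ 545.  -277.1] [ 543.7 -276.   167.1]
  jar 290 [ 533.3 -351.1] [ 532.1 -351.4  183.1]
  canbody 69 [ 539.7 -273.6] [ 526.4 -265.6   96.8]
  mill 134 [514.1 168.2] [512.1 168.4 125.5]
  pusher 274 [ 596.4 -171.8] [ 593.3 -171.1  105. ]
  spat 1125 [ 773.8 -115. ] [ 772.4 -116.2    6.2]
  scr 1035 [772.6 209.7] [775.6 211.8   8. ]
  rim 310 [ 562.3 -317.4] [ 556.4 -315.    59.7]
top now
  can 246 [ 542.7 -276.3] [ 540.9 -275.3  166.7]
  jar 291 [ 533.2 -350.4] [ 531.6 -350.6  182.7]
  canbody 73 [ 537.9 -272.4] [ 525.2 -262.9   94.9]
  mill 136 [514.4 169.2] [512.7 167.5 125.7]
  pusher 275 [ 596.8 -171.9] [ 593.2 -171.1  105.1]
  spat 1166 [ 777.8 -114. ] [ 773.5 -115.1    6.2]
  scr 1009 [774.6 209.3] [775.6 209.8   8.1]
  hub 149 [570.  298.3] [570.5 299.1  77.1]
  rim 313 [ 562.4 -317.9] [ 556.8 -315.3   59.4]
side before
  can 548 [ 543.9 -277.2] [ 538.9 -280.2  166.1]
  jar 764 [ 530.9 -352.2] [ 528.1 -353.6  182.2]
  canbody 339 [ 545.7 -279.6] [ 524.4 -288.3   95.7]
  mill 216 [514.  168.7] [510.  162.9 120.9]
  pusher 484 [ 593.4 -172.8] [ 587.6 -176.8  105.4]
  spat 857 [ 772.5 -115.3] [ 767.5 -119.1    7. ]
  scr 525 [781.7 209. ] [777.4 204.7   9.6]
  rim 766 [ 559. -318.] [ 531.3 -335.8   59.1]
side now
  can 552 [ 540.8 -276.7] [ 536.2 -279.2  166. ]
  jar 771 [ 530.5 -350.9] [ 527.3 -353.   182.3]
  canbody 334 [ 538.8 -277.5] [ 521.5 -286.7   95.2]
  mill 217 [514.1 168.8] [510.5 162.5 120.9]
  pusher 482 [ 594.1 -172.4] [ 587.6 -176.8  105.5]
  spat 864 [ 768.9 -117.9] [ 764.9 -119.2    6.9]
  scr 537 [773.3 207.8] [773.3 207.9   9.6]
  rim 758 [ 558.6 -318.2] [ 532.7 -336.1   59. ]
```

View pics/side9.png

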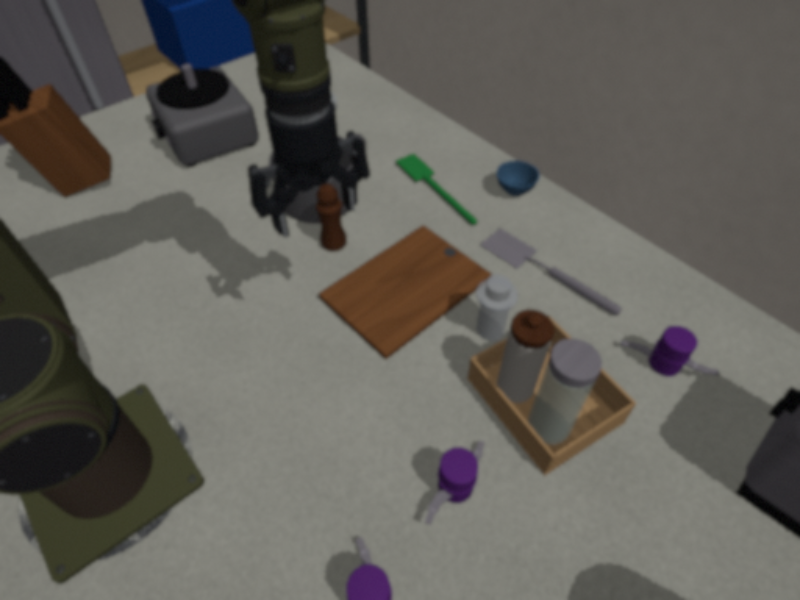

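```bash
python3 -c "
from h import *
print(get_state()['ft_force']); print(job_done())"
```

```text
[ 0.0416965   0.12110659 -1.05909311]
the job is handed in; nothing more can be done
None
```

The job is done and handed in at about 54 s. I moved the jar and then the canister onto the cutting board and set the blade by its hub over the bowl's post. With the blade seated, I put the jar and then the canister back in the bin.

My last checks compared the camera images from before and after:

- **Blade:** the hub top is at 77 mm, which is the height for resting on the bowl floor. It is centred on the post within about 1 mm.
- **Jar:** it stands upright, within about 1 mm of its original spot.
- **Canister:** it stands upright but about 2.5–3 mm off its original spot, towards the front of the bin. I left it there rather than lift it again.
- **Pusher and mill:** unmoved to within about 1 mm, the measuring noise.
- **Spatula and scraper:** their readings scattered by up to about 8 mm between shots. The arm never went near them, and they look unmoved in the picture.
- **Gripper:** it is open and touching nothing.

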